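Take a gas regulator off its left-hand clamp nut

ROBOT

A 6-joint arm with a two-finger parallel gripper is mounted at the origin on the work surface. World frame = base frame: x ahead of the robot, y to its left, z up, the work surface at z = 0. Lengths are in mm, angles in rad, forces in N, time in s.
With the tool pointing down it reaches from about 275 to 1000 mm from the base axis. Payload 8.4 kg.
Tool frame: the origin (TCP) lies between the finger pads; the fingertips stand r.nose_length ahead of it and the grasp point (between the pads) lies 8 mm behind it (r.nose_length is the distance from the TCP to the fingertips, in mm); y points along the fingers, x is the direction in which the jaws open and shut, and the axes are right-handed (so a half turn about y gives the same grasp; the last joint's range is limited). The gripper opens to 85 mm and grips with 20 to 120 N. Pads are 22 mm wide; open, the fingers measure 114 mm over their backs; the gripper's body (76 mm by 85 mm) begins 54 mm behind the grasp point. The pads swing forward as they close: fully open they stand 13 mm farther back than shut.
Start: joints at [-1.265, 0.353, 1.633, -0, 1.155, -0.002], TCP at [189.35, -595.629, 242.281] pointing down, gripper open.
Joint ranges: [-2.63, 2.63], [-0.92, 2.1], [0.06, 2.66], [-1.3, 4.44], [0, 2.69], [-3.02, 3.02]. Speed limits (rad/s): [2.22, 2.22, 2.79, 3.14, 3.14, 3.14].

INTERFACE

Orientations are given as [roll, pitch, yaw] about the fixed x, y, z axes, in that order (R = Rz(yaw) Ry(pitch) Rx(roll)).
In Python, from rig import r, cams, order gives the robot as it stands. The module is installed in compiled form; this text tells all that it offers.
- The arm moves only by the shell command python3 -m crank 'ROWS' [FORCE]. ROWS is JSON, a list of rows, each a list of 7 numbers: the turn, a rotation vector about the tool's x, y, z in degrees, then the shift along the tool's x, y, z in cm, then the opening, from -1 (shut) to 1 (fully open). A call has exactly 10 rows; each row shifts and turns the pose as measured when the row begins, along the tool's axes as they then stand; what a row does not reach is not made up. A row lasts 1/12 s, in which the tool goes at most 41.7 mm and 7.16 degrees, less where a joint would pass 70% of its speed; a pose out of reach is approached as far as the arm can. A call with a gripper value outside its range is refused whole. The fingers move at their own pace and stop on an object; FORCE is the grip in N (left out, the last holds). Time passes only in rows, so rows that do not move let the fingers close, or fill a call up. It gives the time, the measured TCP pose, the force and the opening at its end, in the units of the state.
- r.sense(): the state, without advancing time (a new reading comes with each control period).
- cams.grab_frame(name): name is "scene" or "top" or "wrist"; returns the picture (420x560x3 uint8, blue, green, red); there is no depth.
- cams.camera_info(name): a dict with "intrinsics" (3x3 intrinsics, pixels), "view" (4x4, takes a point from world to camera coordinates); the wrist camera has in their place "hand_eye" (4x4, takes a point from camera to tool coordinates, whose origin is the TCP and whose axes are the tool frame's). Camera axes: x right, y up, looking along -z (the intrinsics and any distortion apply to the point x, -y, -z); pixel columns grow to the right and rows downward; lengths in mm; the calibration is good to about 2 mm. A picture is of the moment at which its call begins: read the wrist's pose just before it. camera_info takes no time and is no camera call.
- order.sign_off(): hands the job in, once; it reports no verdict.
The state is a dict: "clock": time; "qpos": joint angles; "qvel": joint speeds; "joint_efforts": joint torques, N m; "eef_pos": TCP position; "tcp_rot": TCP orientation; "contact_force": force on the tool from outside, world axes, zero at the start; "wrist_torque": the same for the moment, N m; "opening": opening from 0.0 (shut) to 1.0 (fully open).
Only numpy, scipy, OpenCV 4.12 (cv2) and the standard library are available. Lean on these libraries where they do the work, as an engineer would, in place of code of your own. Each camera call takes 0.05 s, during which the arm holds its last target.

TASK

The fuel-gas regulator is clamped to the outlet block by a T-handle nut with a left-hand thread: loosen the nut by turning it clockwise (seen from above) to its stop, about half a turn, and never force it tighter. Then free the regulator's forked foot from under the nut and set it down gently, upright and flat on the clear half of the baking tray. Leave the nut loose, and do not shift the wax panel, the stick, the jar or the tin.

Things in the scene. Friction and masses are not known exactly. Their poses are not given: they have to be found in the camera images.
- nut (a joint): Turn of the brass T-handle nut, rad; grows clockwise seen from above (left-hand thread: clockwise loosens and lifts it, 4 mm per rad). 0 = clamped: counter-clockwise there goes hard (0.5 N m and more) within a few hundredths of a rad; 3.3 = stop, fully loose, 13 mm higher; 2.9 or more counts as loosened. Starts at 0.05 to 0.3. Drag while turning about 0.15 N m; stays where it is left.
- nut_grip (a point): Centre of the nut's T-handle, on its vertical axis: a level brass bar 80 mm long (along this point's x), 16 mm wide (y), 24 mm high, about 120 mm above the table when clamped; turns and rises with the nut. 58 mm below it is the underside of a 48 mm round steel washer that clamps the fork and rises with the nut.
- outlet: Fixed grey gas outlet block; origin on the table under the nut's axis, x towards the regulator. 180 mm long (x from -48 to +132 mm), 70 mm wide, top 50 mm above the table, on a foot plate 205 x 96 x 8 mm. A 14 mm stud stands at the origin, through the nut.
- ridge (a point): Top middle of a ridge across the outlet block's top, 45 mm along its x, 8 mm thick, 5 mm high, keyed into a groove under the regulator's foot. With the nut fully loose, lift the foot more than 5 mm (8 to 9 is right, the washer stops it at about 13), then draw it level along the block's +x by 45 mm or more to clear washer and stud; then lift.
- reg_grip (a point): Centre of the regulator's square brass housing, 42 x 42 mm, faces along this point's x and y, top 22 mm above this point, then a 12 mm high black cap. 48 mm above the underside of the foot; starts 98 mm above the table, 110 mm along the block's +x from the nut axis. A 42 mm round gauge juts from its +x face to 45 mm from the centre. The regulator is loose, 0.3 to 0.6 kg.
- reg_foot (a point): Middle of the underside of the regulator's flat aluminium foot, 50 mm to the -x side of the square body's axis; axes as reg_grip. Foot 148 mm long (x -74 to +74 mm from here), 60 mm wide, 12 mm thick; at its -x end a fork, slot 22 mm wide and 28 mm deep, open to -x, straddles the stud.
- tray: Fixed aluminium baking tray, origin under its centre, 350 mm (x) x 260 mm (y), walls 5 mm thick and 22 mm high over all, floor 5 mm above the table. A wax panel lies in its -x half, the +x half is clear.
- tray_clear (a point): Centre of the clear half of the tray, on the tray's floor, 80 mm to +x of its middle; the clear floor is about 170 mm (x) by 250 mm (y), same axes as the tray.
- panel: Bystander: wax-coated plywood panel 120 x 140 x 21 mm lying in the -x half of the tray, origin under its centre.
- stick: Bystander: flat wooden stirring stick 150 x 18 x 6 mm lying between block and tray, origin under its centre.
- wax_tin: Bystander: upright tin, 70 mm across, 70 mm high, beyond block and tray, origin under its centre.
- jar: Bystander: amber glass jar, 60 mm across, 80 mm high, standing between block and tray, origin under its centre.
Mind the look-alikes: they are no part of the job. What is shaped like the outlet but orange is not meant.

How it is judged (in metres and radians):
On the way, in this order (a step that is already met when the one before it is completed fails the run):
1. the nut is turned clockwise until it is loose, with the regulator still on the block (value of joint nut above 2.9 rad and distance of reg_foot from where it was at the start of the episode below 0.03 m), for 0.2 s.
2. the regulator is drawn out from under the nut (x of reg_foot in the frame of outlet above 0.095 m).
At the end, for the whole second after the job is handed in: The regulator is at rest, upright (within 0.08 rad), its foot flat on the tray's floor (within 4 mm of it) with the foot's middle in the clear +x half of the tray, and the nut is still loosened (2.8 rad or more) (angle between reg_foot's own z axis and vertical below 0.08 rad and z of reg_foot in the frame of tray between 0.002 and 0.009 m and x of reg_foot in the frame of tray between -0.03 and 0.165 m and y of reg_foot in the frame of tray between -0.12 and 0.12 m and linear speed of regulator below 0.02 m/s and value of joint nut above 2.8 rad); the robot touches nothing.
It fails at once if the nut is forced tighter (wrenched counter-clockwise against its clamped stop with over about 1.4 N m) (value of joint nut below -0.03 rad).
It fails at once if the regulator is dropped or slammed down (falling free at over 0.45 m/s, about 10 mm of drop, or meeting the tray at over 0.2 m/s) ((linear speed of regulator above 0.45 m/s and contact force between the fingers and regulator below 0.5 N) or (linear speed of regulator above 0.2 m/s and contact force between regulator and tray above 20 N)).
It fails at once if the panel, stick, tin or jar is moved more than 30 mm (distance of any of panel, stick, wax_tin, jar from where it was at the start of the episode above 0.03 m).
It also fails if it takes over 72 s, if anything falls off the work surface, if the arm or the gripper's body presses on something with over 40 N, if the wrist force passes 120 N, or if a joint passes its speed limit or range.

## Working session

There is one attempt and no reset: what is moved stays moved. The work goes in short steps, Python scripts to look and compute and a shell command to move; the robot and the scene stay as the last step left them, time stands still between calls to the robot, and variables do not carry over. Pictures are saved under pics/ and viewed, and the job is handed in when it is done.

```bash
mkdir -p pics; ls; python3 - <<'E'
from rig import r,cams,order
import cv2
s=r.sense();print(s,r.nose_length)
for n in("scene","top","wrist"):
    cv2.imwrite(f"pics/{n}0.png",cams.grab_frame(n))
    print(n,cams.camera_info(n))
E
```

```text
pics
{'clock': 0.0, 'qpos': array([-1.26534428e+00,  3.53614143e-01,  1.63412846e+00,  2.06958326e-05,
        1.15518936e+00, -2.41616777e-03]), 'qvel': array([-0.00049752,  0.00022866, -0.00018972,  0.00061209, -0.0004389 ,
        0.00186639]), 'joint_efforts': array([-2.27359538e-03, -6.05256557e+01, -3.42067838e+01, -4.06832498e-05,
        9.52723261e-03,  8.99381007e-06]), 'eef_pos': array([ 189.25271127, -595.18341537,  241.58533094]), 'tcp_rot': array([-1.57077417e+00,  1.33926010e-03, -1.26293647e+00]), 'contact_force': array([-0.62026217, -0.1529473 ,  0.83252943]), 'wrist_torque': array([2.08573351e-05, 1.60639999e-02, 2.33469516e-02]), 'opening': 0.9992819895197037} 11.0
scene {'intrinsics': array([[498.18008904,   0.        , 283.08178093],
       [  0.        , 498.18008904, 214.91082419],
       [  0.        ,   0.        ,   1.        ]]), 'view': array([[ 7.26141811e-01,  6.87476822e-01, -9.67935830e-03,
        -4.06943855e+02],
       [-4.04615297e-01,  4.38669134e-01,  8.02406289e-01,
         8.28369827e+01],
       [ 5.55881761e-01, -5.78744339e-01,  5.96699638
[... 472 characters left out ...]
      [-1.01555614e-01,  2.11877870e-02,  9.94604210e-01,
        -1.43304313e+03],
       [ 0.00000000e+00,  0.00000000e+00,  0.00000000e+00,
         1.00000000e+00]])}
wrist {'intrinsics': array([[349.04468135,   0.        , 282.56907619],
       [  0.        , 349.04468135, 213.15421052],
       [  0.        ,   0.        ,   1.        ]]), 'hand_eye': array([[ 9.99999410e-01, -1.08343041e-03,  8.44548019e-05,
         1.17461298e-01],
       [ 3.93672701e-04,  2.88725930e-01, -9.57411710e-01,
        -1.31326584e+02],
       [ 1.01290467e-03,  9.57411178e-01,  2.88726186e-01,
         7.33260635e+01],
       [ 0.00000000e+00,  0.00000000e+00,  0.00000000e+00,
         1.00000000e+00]])}
```

View pics/scene0.png

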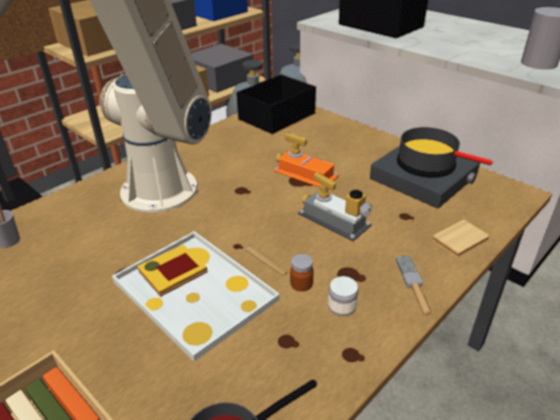

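View pics/top0.png

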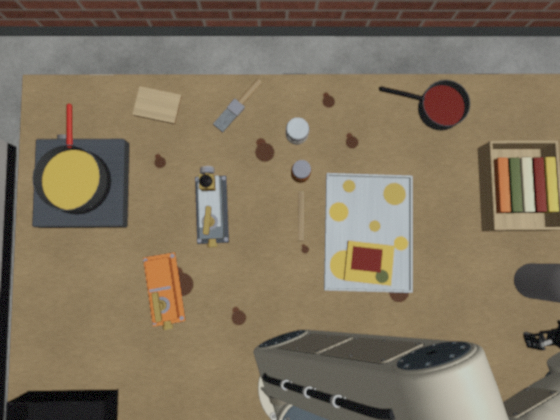

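View pics/wrist0.png

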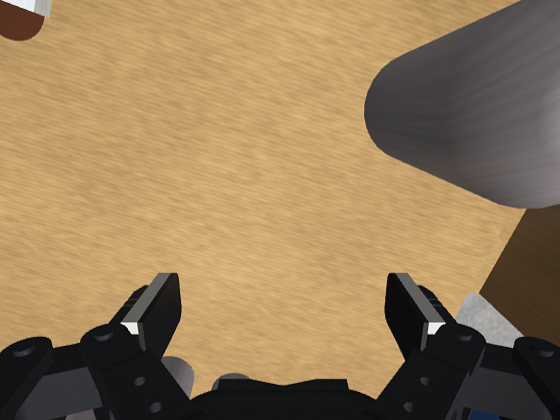

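```bash
cat > h.py <<'E'
import numpy as np, cv2
from scipy.spatial.transform import Rotation as R
from rig import r,cams,order
def ray(name,u,v,pose=None):
    c=cams.camera_info(name);K=c['intrinsics']
    d=np.array([(u-K[0,2])/K[0,0],-(v-K[1,2])/K[1,1],-1.])
    if name=='wrist':
        p,e=pose; T=np.eye(4);T[:3,:3]=R.from_euler('xyz',e).as_matrix();T[:3,3]=p
        M=T@c['hand_eye']
    else: M=np.linalg.inv(c['view'])
    return M[:3,3],M[:3,:3]@d
def atz(name,u,v,z,pose=None):
    o,d=ray(name,u,v,pose); return (o+d*(z-o[2])/d[2])
def proj(name,P,pose=None):
    c=cams.camera_info(name);K=c['intrinsics'];P=np.atleast_2d(P)
    if name=='wrist':
        p,e=pose; T=np.eye(4);T[:3,:3]=R.from_euler('xyz',e).as_matrix();T[:3,3]=p
        V=np.linalg.inv(T@c['hand_eye'])
    else: V=c['view']
    q=P@V[:3,:3].T+V[:3,3]
    return np.c_[K[0,0]*q[:,0]/-q[:,2]+K[0,2], -K[1,1]*q[:,1]/-q[:,2]+K[1,2]]
E
python3 - <<'E'
import cv2
a=cv2.imread('pics/top0.png');b=cv2.imread('pics/scene0.png')
cv2.imwrite('pics/tc.png',cv2.resize(a[150:260,175:255],None,fx=7,fy=5.4*1.296,interpolation=2)[:770])
cv2.imwrite('pics/tc.png',cv2.resize(a[160:250,180:240],None,fx=6,fy=6,interpolation=2))
cv2.imwrite('pics/sc.png',cv2.resize(b[165:245,290:385],None,fx=7,fy=7,interpolation=2))
cv2.imwrite('pics/tt.png',cv2.resize(a[110:300,290:420],None,fx=3,fy=3,interpolation=2))
E
```

```text
(no output)
```

View pics/tc.png

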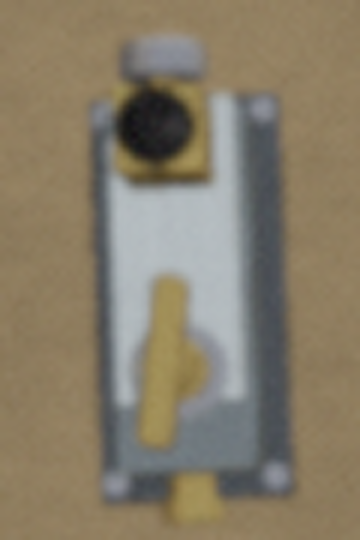

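View pics/sc.png

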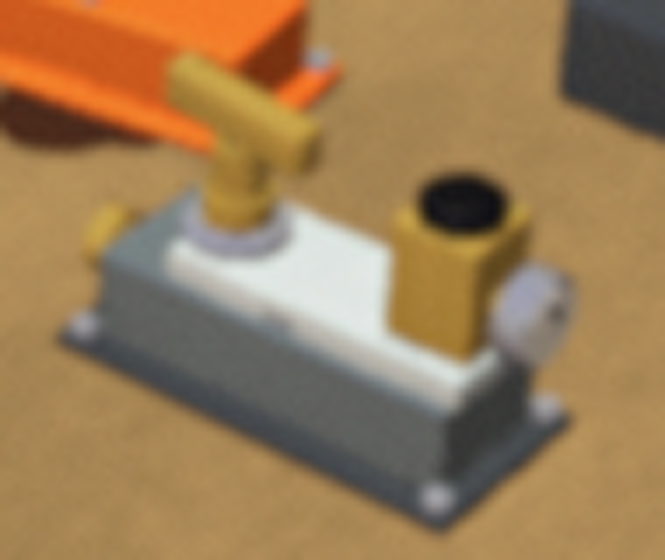

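View pics/tt.png

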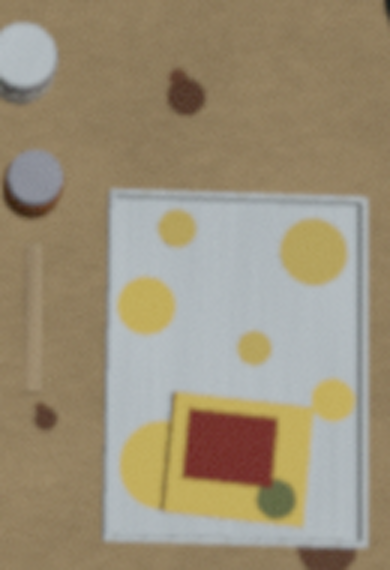

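```bash
python3 - <<'E'
from h import *
np.set_printoptions(precision=1,suppress=True)
f=lambda x,y,s,ox,oy:((x+.5)/s-.5+ox,(y+.5)/s-.5+oy)
P=[atz('top',*f(x,y,6,180,160),8)[:2] for x,y in[(92,100),(280,92),(293,493),(107,500)]]
P=np.array(P);print(P,P.mean(0));ax=(P[0]+P[1]-P[2]-P[3])/2;print('blk len,yaw',np.linalg.norm(ax),np.arctan2(ax[1],ax[0]))
H=[atz('top',*f(x,y,6,180,160),132.5)[:2] for x,y in[(172,275),(157,447)]];H=np.array(H);print('handle',H,H.mean(0),np.linalg.norm(H[0]-H[1]),np.arctan2(*(H[0]-H[1])[::-1]))
print('cap',atz('top',*f(155,124,6,180,160),132))
T=np.array([atz('top',*f(x,y,3,290,110),22)[:2] for x,y in[(110,190),(368,198),(365,546),(105,540)]]);print(T,T.mean(0))
ax=(T[0]+T[1]-T[2]-T[3])/2;print('tray',np.linalg.norm(ax),np.arctan2(ax[1],ax[0]))
print('jar',atz('top',*f(34,180,3,290,110),80),'tin',atz('top',*f(25,57,3,290,110),70))
print('stick',atz('top',*f(35,245,3,290,110),6),atz('top',*f(34,390,3,290,110),6))
# scene-cam checks
g=lambda x,y:f(x,y,7,290,165)
print('cap scene',atz('scene',*g(463,203),132)); print('handle scene',atz('scene',*g(247,112),123))
E
```

```text
[[625.  312.2]
 [628.4 217.2]
 [425.2 210.5]
 [422.7 303.2]] [525.3 260.8]
blk len,yaw 202.87631324043807 0.03853295613171198
handle [[521.4 255.1]
 [442.2 261.6]] [481.8 258.3] 79.4859009171241 -0.08166292074935452
cap [592.  263.3 132. ]
[[ 629.6  -86.5]
 [ 619.5 -348.1]
 [ 271.5 -331.8]
 [ 280.5  -74.6]] [ 450.3 -210.2]
tray 348.8520139224827 -0.04034530863474673
jar [629.6  -6.3  80. ] tin [754.2   0.1  70. ]
stick [576.4 -10.9   6. ] [429.4  -7.7   6. ]
cap scene [597.1 254.6 132. ]
handle scene [483.5 259.3 123. ]
```

```bash
python3 -m crank '[[0,0,0,-3.3,0,2.45,1],[0,0,0,-3.3,0,2.45,1],[0,0,0,-3.3,0,2.45,1],[0,0,0,-3.3,0,2.45,1],[0,0,0,-3.3,0,2.45,1],[0,0,0,-3.3,0,2.45,1],[0,0,0,-3.3,0,2.45,1],[0,0,0,-3.3,0,2.45,1],[0,0,0,-3.3,0,2.45,1],[0,0,0,-3.3,0,2.45,1]]' 40
```

```text
clock: 0.98
eef_pos: [321.1, -204.4, 238.2]
tcp_rot: [-1.571, 0.0, -1.274]
contact_force: [1.5, -0.3, 0.5]
opening: 1.005
```

```bash
python3 -m crank '[[0,0,0,-3.3,0,2.42,1],[0,0,0,-3.3,0,2.42,1],[0,0,0,-3.3,0,2.42,1],[0,0,0,-3.3,0,2.42,1],[0,0,0,-3.3,0,2.42,1],[0,0,0,-3.3,0,2.42,1],[0,0,0,-3.3,0,2.42,1],[0,0,0,-3.3,0,2.42,1],[0,0,0,-3.3,0,2.42,1],[0,0,0,-3.3,0,2.42,1]]' 40; python3 -m crank '[[0,-7.1,0,0,0,0,1],[0,-7.1,0,0,0,0,1],[0,-7.1,0,0,0,0,1],[0,-7.1,0,0,0,0,1],[0,-7.1,0,0,0,0,1],[0,-7.1,0,0,0,0,1],[0,-7.1,0,0,0,0,1],[0,-7.1,0,0,0,0,1],[0,-7.1,0,0,0,0,1],[0,-7.1,0,0,0,0,1]]';python3 -m crank '[[0,-7.1,0,0,0,0,1],[0,-7.1,0,0,0,0,1],[0,-7.1,0,0,0,0,1],[0,-7.1,0,0,0,0,1],[0,-7.1,0,0,0,0,1],[0,-7.1,0,0,0,0,1],[0,-7.1,0,0,0,0,1],[0,-7.1,0,0,0,0,1],[0,-7.1,0,0,0,0,1],[0,-7.1,0,0,0,0,1]]'; cat >> h.py <<'E'
def plan(P,yaw):
    s=r.sense();p=s['eef_pos'];M=R.from_euler('xyz',s['tcp_rot'])
    print('pos',p,'rot',s['tcp_rot'],'q6',s['qpos'][5],'open',s['opening'],'F',s['contact_force'],'t',s['clock'])
    print('shift cm',M.inv().apply(np.array(P)-p)/10,'rotvec deg',np.degrees((M.inv()*R.from_euler('xyz',[-np.pi/2,0,yaw])).as_rotvec()))
E
python3 -c "
from h import *
np.set_printoptions(precision=3,suppress=True)
plan([482.5,259,200],1.489)"
```

```text
clock: 1.82
eef_pos: [452.6, 191.5, 239.5]
tcp_rot: [-1.566, -0.003, -1.273]
contact_force: [1.5, -0.6, 0.9]
opening: 1.004
clock: 2.65
eef_pos: [453.4, 201.7, 237.3]
tcp_rot: [-1.571, -0.003, -0.022]
contact_force: [-0.4, -0.5, -0.7]
opening: 1.0
clock: 3.48
eef_pos: [451.5, 200.9, 235.4]
tcp_rot: [-1.571, 0.002, 1.228]
contact_force: [-0.5, 0.2, -0.0]
opening: 1.002
pos [451.524 200.947 235.41 ] rot [-1.571  0.002  1.228] q6 -0.8105807295178056 open 1.001535519208372 F [-0.5    0.213 -0.045] t 3.4833
shift cm [ 6.515  3.529 -0.964] rotvec deg [ -0.026 -14.977  -0.097]
```

```bash
python3 -m crank '[[0,0,0,3.2,0.8,-0.5,1],[0,0,0,3.2,0.8,-0.5,1],[0,-7.0,0,0,0,0,1],[0,-7.0,0,0,0,0,1],[0,-1,0,0,0,0,1],[0,0,0,0,0.3,0,1],[0,0,0,0,0.3,0,1],[0,0,0,0,0.0,0,1],[0,0,0,0,0,0,1],[0,0,0,0,0,0,1]]'; 
python3 -c "
from h import *
np.set_printoptions(precision=3,suppress=True)
plan([482.5,259,119],1.489)
s=r.sense();print(list(s['eef_pos']),list(s['tcp_rot']))
cv2.imwrite('pics/w1.png',cams.grab_frame('wrist'))"
```

```text
clock: 4.32
eef_pos: [482.0, 258.9, 210.6]
tcp_rot: [-1.568, 0.003, 1.496]
contact_force: [-0.1, 0.7, -0.2]
opening: 1.002
pos [482.026 258.894 210.626] rot [-1.568  0.003  1.496] q6 -1.0043672439579407 open 1.0022121576110894 F [-0.138  0.723 -0.202] t 4.3167
shift cm [ 0.045  9.162 -0.072] rotvec deg [-0.159  0.406 -0.192]
[np.float64(482.02637666145597), np.float64(258.89448346792864), np.float64(210.62617457385653)] [np.float64(-1.5680126991277463), np.float64(0.003349182305929732), np.float64(1.4960958053535516)]
```

View pics/w1.png

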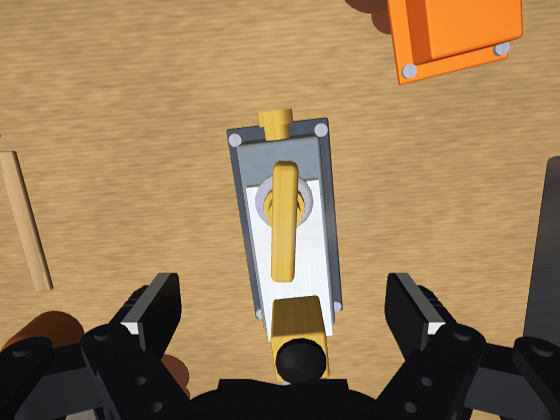

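```bash
python3 -c "
from h import *
np.set_printoptions(precision=2,suppress=True)
p=([482.026,258.894,210.626],[-1.568,0.003349,1.4961])
a=atz('wrist',285,165,132.5,p);b=atz('wrist',283,280,132.5,p);print(a,b,(a+b)/2,np.arctan2(*(b-a)[:2][::-1]),np.linalg.norm(b-a))
for u,v in[(235,140),(321,130),(340,307),(259,315)]: print(atz('wrist',u,v,10,p))
print('cap',atz('wrist',301,361,132,p)); print('washer',atz('wrist',284,203,66,p))
"
```

```text
[441.34 263.1  132.5 ] [517.51 256.29 132.5 ] [479.43 259.69 132.5 ] -0.08906433523744817 76.47079158730627
[433.02 217.21  10.  ]
[429.81 297.74  10.  ]
[616.9  310.24  10.  ]
[620.46 222.3   10.  ]
cap [582.7  264.45 132.  ]
washer [482.35 259.53  66.  ]
```

```bash
python3 -m crank '[[0,0.3,0,0,2.5,0,1],[0,0,0,0,2.5,0,1],[0,0,0,0,2.5,0,1],[0,0,0,0,1.2,0,1],[0,0,0,0,0.4,0,1],[0,0,0,0,0,0,0.2],[0,0,0,0,0,0,-0.3],[0,0,0,0,0,0,-1],[0,0,0,0,0,0,-1],[0,0,0,0,0,0,-1]]' 70; 
python3 -c "
from h import *
np.set_printoptions(precision=3,suppress=True)
plan([482.3,259.2,120],1.486)
cv2.imwrite('pics/w2.png',cams.grab_frame('wrist'))"
```

```text
clock: 5.2
eef_pos: [485.7, 259.8, 122.3]
tcp_rot: [-1.577, -0.002, 1.485]
contact_force: [-0.0, 0.5, 0.2]
opening: 0.299
pos [485.687 259.77  122.332] rot [-1.577 -0.002  1.485] q6 -0.9942208541751262 open 0.2987913219229223 F [-0.01   0.493  0.232] t 5.2
shift cm [-0.086  0.231  0.334] rotvec deg [ 0.364 -0.072  0.138]
```

View pics/w2.png

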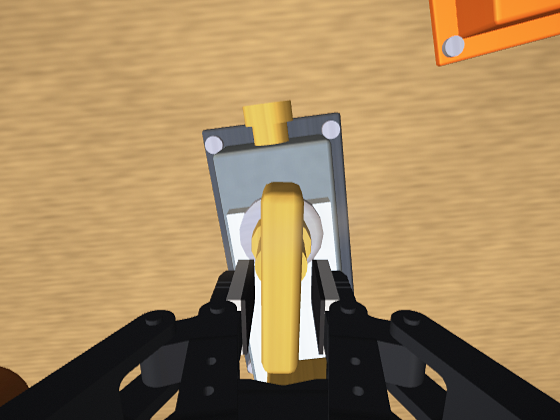

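```bash
python3 -m crank '[[0.3,0,0,-0.05,0.2,0.33,-0.4],[0,0,0,0,0,0.1,-0.4],[0,0,0,0,0,0,-0.5],[0,0,0,0,0,0,-1],[0,0,0,0,0,0,-1],[0,0,0,0,0,0,-1],[0,0,0,0,0,0,-1],[0,0,0,0,0,0,-1],[0,0,0,0,0,0,-1],[0,0,0,0,0,0,-1]]' 70; 
python3 -c "
from h import *
np.set_printoptions(precision=3,suppress=True)
plan([482.3,259.2,120],1.486);print(r.sense()['wrist_torque'])
cv2.imwrite('pics/w3.png',cams.grab_frame('wrist'))"
```

```text
clock: 6.08
eef_pos: [481.7, 259.5, 121.8]
tcp_rot: [-1.574, -0.003, 1.485]
contact_force: [-0.4, -1.3, 1.0]
opening: 0.169
pos [481.667 259.536 121.825] rot [-1.574 -0.003  1.485] q6 -0.9945956796516924 open 0.1689058854289348 F [-0.446 -1.262  0.968] t 6.0833
shift cm [-0.029  0.183 -0.065] rotvec deg [ 0.157 -0.085  0.174]
[-0.081 -0.023 -0.081]
```

View pics/w3.png

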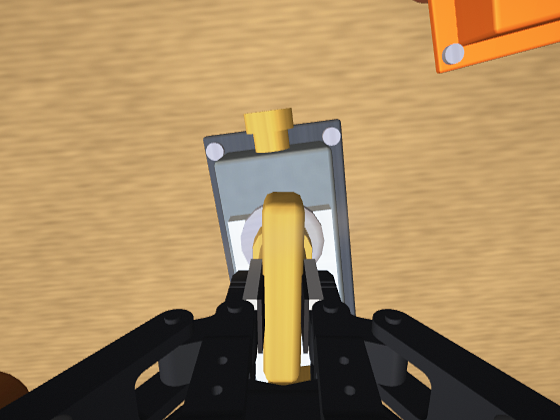

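```bash
python3 -m crank '[[0,3,0,0,-0.02,0,-1],[0,6,0,0,-0.04,0,-1],[0,6,0,0,-0.04,0,-1],[0,6,0,0,-0.04,0,-1],[0,6,0,0,-0.04,0,-1],[0,6,0,0,-0.04,0,-1],[0,6,0,0,-0.04,0,-1],[0,6,0,0,-0.04,0,-1],[0,6,0,0,-0.04,0,-1],[0,6,0,0,-0.04,0,-1]]' 70; 
python3 -c "
from h import *
np.set_printoptions(precision=3,suppress=True)
plan([482.3,259.2,121.5],1.486);print(r.sense()['wrist_torque'])"
```

```text
clock: 6.97
eef_pos: [481.6, 259.1, 125.9]
tcp_rot: [-1.572, -0.003, 0.452]
contact_force: [-1.0, -0.9, 1.6]
opening: 0.17
pos [481.614 259.111 125.898] rot [-1.572 -0.003  0.452] q6 0.04016358791281217 open 0.17048968617994426 F [-1.013 -0.903  1.641] t 6.9667
shift cm [ 0.064  0.44  -0.022] rotvec deg [  0.142 -59.234   0.141]
[-0.21   0.054  0.186]
```

```bash
python3 -m crank '[[0,6,0,0,-0.04,0,-1],[0,6,0,0,-0.04,0,-1],[0,6,0,0,-0.04,0,-1],[0,6,0,0,-0.04,0,-1],[0,6,0,0,-0.04,0,-1],[0,6,0,0,-0.04,0,-1],[0,6,0,0,-0.04,0,-1],[0,6,0,0,-0.04,0,-1],[0,6,0,0,-0.04,0,-1],[0,6,0,0,-0.04,0,-1]]' 70;python3 -m crank '[[0,6,0,0,-0.04,0,-1],[0,6,0,0,-0.04,0,-1],[0,6,0,0,-0.04,0,-1],[0,6,0,0,-0.04,0,-1],[0,6,0,0,-0.04,0,-1],[0,6,0,0,-0.04,0,-1],[0,6,0,0,-0.04,0,-1],[0,6,0,0,-0.04,0,-1],[0,3,0,0,-0.02,0,-1],[0,0,0,0,0,0,-1]]' 70; 
python3 -c "
from h import *
np.set_printoptions(precision=3,suppress=True)
plan([482.3,259.2,134.5],-1.69);print(r.sense()['wrist_torque'])
cv2.imwrite('pics/w4.png',cams.grab_frame('wrist'))"
```

```text
clock: 7.8
eef_pos: [481.2, 259.0, 130.3]
tcp_rot: [-1.57, -0.003, -0.643]
contact_force: [0.6, -0.3, 1.5]
opening: 0.174
clock: 8.63
eef_pos: [480.8, 259.3, 134.0]
tcp_rot: [-1.568, -0.003, -1.58]
contact_force: [-0.5, -1.5, 0.9]
opening: 0.174
pos [480.763 259.255 134.036] rot [-1.568 -0.003 -1.58 ] q6 2.0773782876000473 open 0.17402712138469947 F [-0.527 -1.484  0.871] t 8.6333
shift cm [ 0.004 -0.046  0.154] rotvec deg [-0.165  6.279  0.141]
[-0.22   0.062  0.089]
```

View pics/w4.png

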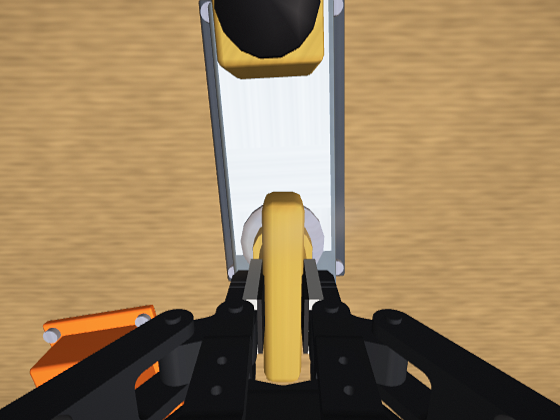

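```bash
python3 -m crank '[[0,1.5,0,0,-0.01,0,-1],[0,1.5,0,0,-0.01,0,-1],[0,1.5,0,0,-0.01,0,-1],[0,1,0,0,-0.01,0,-1],[0,0,0,0,0,0,-1],[0,0,0,0,0,0,-1],[0,0,0,0,0,0,-0.6],[0,0,0,0,0,0,0],[0,0,0,0,0,0,0.5],[0,0,0,0,0,0,1]]' 70; 
python3 -c "
from h import *
np.set_printoptions(precision=3,suppress=True)
plan([482.3,259.2,200],-1.532);print(r.sense()['wrist_torque'])"
```

```text
clock: 9.52
eef_pos: [480.7, 259.6, 134.2]
tcp_rot: [-1.568, -0.002, -1.666]
contact_force: [0.3, -0.0, 0.7]
opening: 0.618
pos [480.736 259.602 134.181] rot [-1.568 -0.002 -1.666] q6 2.163206000325417 open 0.6175380273643774 F [ 0.317 -0.018  0.729] t 9.5167
shift cm [ 0.038 -6.581  0.178] rotvec deg [-0.155 -7.695  0.119]
[ 0.005  0.036 -0.053]
```

```bash
python3 -m crank '[[0,0,0,0,0,0,1],[0,0,0,0,-0.5,0,1],[0,0,0,0,-2.0,0,1],[0,0,0,0,-3,0,1],[0,0,0,0,-3,0,1],[0,-4,0,0,-1,0,1],[0,-3.7,0,0,0,0,1],[0,0,0,0,0,0,1],[0,0,0,0,0,0,1],[0,0,0,0,0,0,1]]' 70; 
python3 -c "
from h import *
np.set_printoptions(precision=3,suppress=True)
plan([592.4,263.4,200],-1.532)
s=r.sense();np.save('p5.npy',np.r_[s['eef_pos'],s['tcp_rot']])
cv2.imwrite('pics/w5.png',cams.grab_frame('wrist'))"
```

```text
clock: 10.35
eef_pos: [479.9, 259.7, 235.7]
tcp_rot: [-1.569, -0.002, -1.53]
contact_force: [1.0, -0.7, -0.9]
opening: 1.002
pos [479.932 259.654 235.671] rot [-1.569 -0.002 -1.53 ] q6 2.0261221723213247 open 1.0024454899842081 F [ 0.958 -0.656 -0.897] t 10.35
shift cm [ 0.08   3.59  11.246] rotvec deg [-0.115  0.132  0.128]
```

View pics/w5.png

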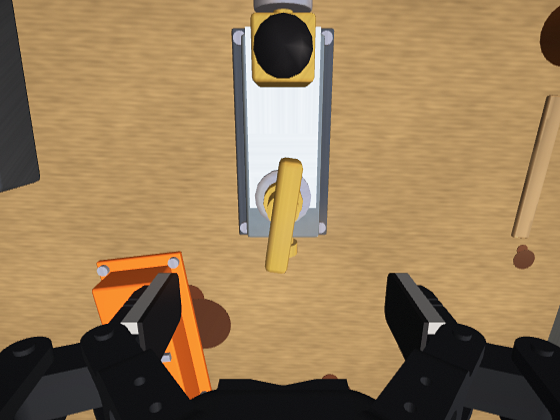

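```bash
python3 -c "
from h import *
np.set_printoptions(precision=2,suppress=True)
q=np.load('p5.npy');p=(q[:3],q[3:])
print('cap',atz('wrist',283,45,132,p)); print('house top front corners',atz('wrist',252,74,120,p),atz('wrist',315,74,120,p))
a=atz('wrist',290,160,144.5,p);b=atz('wrist',277,271,144.5,p);print('bar',a,b,np.arctan2(*(a-b)[:2][::-1]))
"; python3 -m crank '[[0,0,0,0,0,3.5,1],[0,0,0,0,0,3.5,1],[0,0,0,0,0,3.0,1],[0,0,0,0,0,1,1],[0,0,0,0,2.5,0.2,1],[0,0,0,0,2.5,0,1],[0,0,0,0,0,0,1],[0,0,0,0,0,0,1],[0,0,0,0,0,0,1],[0,0,0,0,0,0,1]]' 40; 
python3 -c "
from h import *
np.set_printoptions(precision=3,suppress=True)
plan([592.4,263.4,90],-1.532)
s=r.sense();np.save('p6.npy',np.r_[s['eef_pos'],s['tcp_rot']])
cv2.imwrite('pics/w6.png',cams.grab_frame('wrist'))"
```

```text
cap [590.41 263.67 132.  ]
house top front corners [574.01 283.41 120.  ] [575.77 241.85 120.  ]
bar [521.86 256.34 144.5 ] [443.93 261.7  144.5 ] -0.06864489012076308
clock: 11.23
eef_pos: [592.0, 262.6, 179.4]
tcp_rot: [-1.579, -0.006, -1.54]
contact_force: [0.2, -0.3, 0.1]
opening: 0.998
pos [591.979 262.579 179.437] rot [-1.579 -0.006 -1.54 ] q6 1.9574108509212422 open 0.998138290711595 F [ 0.234 -0.324  0.139] t 11.2333
shift cm [-0.135  8.942  0.121] rotvec deg [ 0.493 -0.441  0.345]
```

View pics/w6.png

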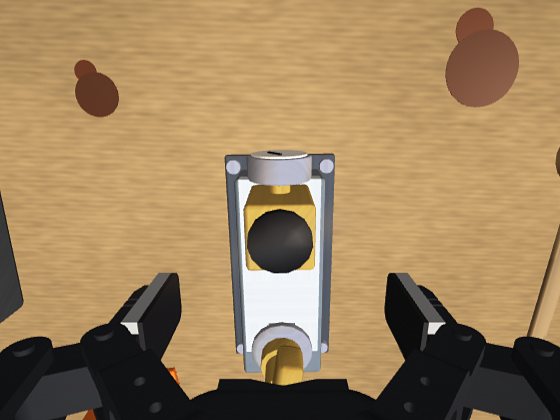

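```bash
python3 -m crank '[[0.5,-0.4,0.35,-0.1,2.0,0.1,1],[0,0,0,0,2.3,0,1],[0,0,0,0,2.3,0,1],[0,0,0,0,1.6,0,1],[0,0,0,0,0.5,0,1],[0,0,0,0,0,0,1],[0,0,0,0,0,0,1],[0,0,0,0,0,0,1],[0,0,0,0,0,0,1],[0,0,0,0,0,0,1]]' 40; 
python3 -c "
from h import *
np.set_printoptions(precision=3,suppress=True)
plan([592.4,263.4,89],-1.532)
s=r.sense();np.save('p6.npy',np.r_[s['eef_pos'],s['tcp_rot']])
cv2.imwrite('pics/w7.png',cams.grab_frame('wrist'))"
```

```text
clock: 12.12
eef_pos: [599.3, 267.8, 104.4]
tcp_rot: [-1.551, 0.008, -1.532]
contact_force: [0.5, 0.4, -0.1]
opening: 1.001
pos [599.284 267.789 104.429] rot [-1.551  0.008 -1.532] q6 1.9492368195948724 open 1.0006104093812123 F [ 0.538  0.429 -0.095] t 12.1167
shift cm [ 0.424  1.525 -0.735] rotvec deg [-1.135  0.019 -0.469]
```

View pics/w7.png

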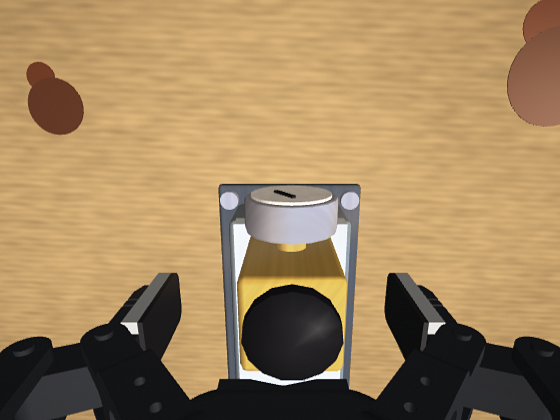

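```bash
python3 -m crank '[[-1.1,0,-0.45,0.4,0.4,-0.7,1],[0,0,0,0,0.6,0,1],[0,0,0,0,0.5,0,1],[0,0,0,0,0,0,1],[0,0,0,0,0,0,1],[0,0,0,0,0,0,1],[0,0,0,0,0,0,1],[0,0,0,0,0,0,1],[0,0,0,0,0,0,1],[0,0,0,0,0,0,1]]' 40; 
python3 -c "
from h import *
np.set_printoptions(precision=3,suppress=True)
plan([592.4,263.4,89],-1.532)"
```

```text
clock: 13.0
eef_pos: [592.2, 263.2, 88.5]
tcp_rot: [-1.571, -0.0, -1.532]
contact_force: [-0.2, -0.1, -0.8]
opening: 0.999
pos [592.245 263.176  88.459] rot [-1.571 -0.    -1.532] q6 1.9476306931205074 open 0.9989874642780172 F [-0.238 -0.1   -0.849] t 13.0
shift cm [-0.022 -0.054  0.016] rotvec deg [0.026 0.01  0.008]
```

Pose is right; close on the housing.

```bash
python3 -m crank '[[0,0,0,0,0,0,0.3],[0,0,0,0,0,0,0],[0,0,0,0,0,0,-0.1],[0,0,0,0,0,0,-0.3],[0,0,0,0,0,0,-1],[0,0,0,0,0,0,-1],[0,0,0,0,0,0,-1],[0,0,0,0,0,0,-1],[0,0,0,0,0,0,-1],[0,0,0,0,0,0,-1]]' 80; 
python3 -c "
from h import *
np.set_printoptions(precision=3,suppress=True)
plan([592.4,263.4,89],-1.532);print(r.sense()['wrist_torque'])
cv2.imwrite('pics/w8.png',cams.grab_frame('wrist'))"
```

```text
clock: 13.83
eef_pos: [592.7, 263.5, 89.1]
tcp_rot: [-1.57, 0.0, -1.532]
contact_force: [1.0, -0.3, 0.8]
opening: 0.483
pos [592.671 263.461  89.087] rot [-1.57   0.    -1.532] q6 1.9476955118291872 open 0.4829883152447682 F [ 1.045 -0.334  0.828] t 13.8333
shift cm [ 0.005  0.009 -0.027] rotvec deg [-0.038  0.012 -0.019]
[-0.028 -0.006 -0.036]
```

View pics/w8.png

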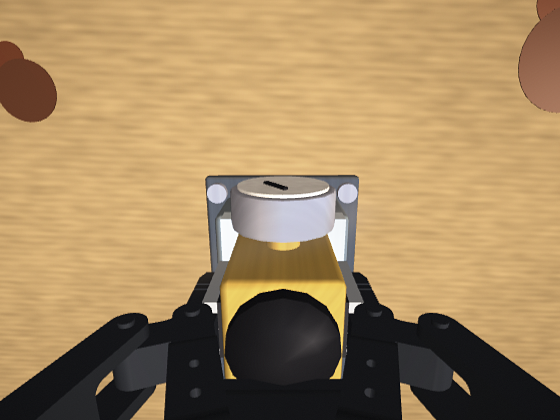

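```bash
python3 -m crank '[[0,0,0,0,-0.25,0,-1],[0,0,0,0,-0.25,0,-1],[0,0,0,0,-0.25,0,-1],[0,0,0,0,-0.1,0,-1],[0,0,0,0,0,0,-1],[0,0,0,0,0,0,-1],[0,0,0,0,0,0,-1],[0,0,0,0,0,0,-1],[0,0,0,0,0,0,-1],[0,0,0,0,0,0,-1]]' 100; 
python3 -c "
from h import *
np.set_printoptions(precision=3,suppress=True)
plan([592.4,263.4,97.5],-1.532);print(r.sense()['wrist_torque'])
cv2.imwrite('pics/s9.png',cv2.resize(cams.grab_frame('scene')[165:245,290:385],None,fx=7,fy=7,interpolation=2))"
```

```text
clock: 14.72
eef_pos: [590.3, 262.4, 95.8]
tcp_rot: [-1.575, -0.002, -1.532]
contact_force: [-0.6, 0.8, -4.8]
opening: 0.479
pos [590.292 262.39   95.797] rot [-1.575 -0.002 -1.532] q6 1.9476521817980321 open 0.47929360617175604 F [-0.552  0.806 -4.772] t 14.7167
shift cm [-0.092 -0.171  0.214] rotvec deg [0.26  0.014 0.1  ]
[ 0.001 -0.08   0.013]
```

View pics/s9.png

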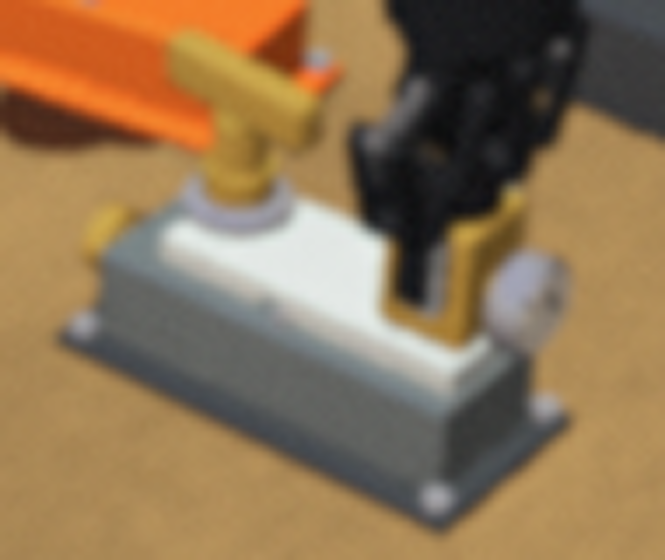

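```bash
python3 -m crank '[[0.26,0,0.1,-0.09,-0.17,0.1,-1],[0,0,0,0,0,0,-1],[0,0,0,0,0,0,-1],[0,0,0,0,0,0.3,-1],[0,0,0,0,0,0.4,-1],[0,0,0,0,0,0.4,-1],[0,0,0,0,0,0.4,-1],[0,0,0,0,0,0,-1],[0,0,0,0,0,0,-1],[0,0,0,0,0,0,-1]]' 100; 
python3 -c "
from h import *
np.set_printoptions(precision=3,suppress=True)
plan([592.4,263.4,97.5],-1.532);print(r.sense()['wrist_torque'])"
```

```text
clock: 15.6
eef_pos: [608.7, 264.1, 97.6]
tcp_rot: [-1.57, 0.0, -1.532]
contact_force: [0.2, -0.2, -5.1]
opening: 0.483
pos [608.702 264.125  97.635] rot [-1.57   0.    -1.532] q6 1.9391846512180047 open 0.48259716435006306 F [ 0.17  -0.183 -5.056] t 15.6
shift cm [ 0.009  0.012 -1.632] rotvec deg [-0.063  0.    -0.022]
[ 0.    -0.107 -0.033]
```

```bash
python3 -m crank '[[0,0,0,0,0,0.6,-1],[0,0,0,0,0,0.7,-1],[0,0,0,0,0,0.7,-1],[0,0,0,0,0,0.7,-1],[0,0,0,0,0,0.7,-1],[0,0,0,0,0,0.7,-1],[0,0,0,0,0,0.6,-1],[0,0,0,0,0,0,-1],[0,0,0,0,0,0,-1],[0,0,0,0,0,0,-1]]' 100; 
python3 -c "
from h import *
np.set_printoptions(precision=3,suppress=True)
plan([660,266,200],-1.532);print(r.sense()['wrist_torque'])
cv2.imwrite('pics/s10.png',cv2.resize(cams.grab_frame('scene')[165:245,290:385],None,fx=7,fy=7,interpolation=2))"
```

```text
clock: 16.43
eef_pos: [661.5, 265.9, 97.1]
tcp_rot: [-1.57, 0.0, -1.532]
contact_force: [0.8, -0.3, -5.3]
opening: 0.477
pos [661.513 265.855  97.062] rot [-1.57   0.    -1.532] q6 1.912671316184574 open 0.47749713554248596 F [ 0.779 -0.28  -5.317] t 16.4333
shift cm [ -0.022 -10.294  -0.14 ] rotvec deg [-0.061 -0.026 -0.012]
[ 0.003 -0.019 -0.003]
```

View pics/s10.png

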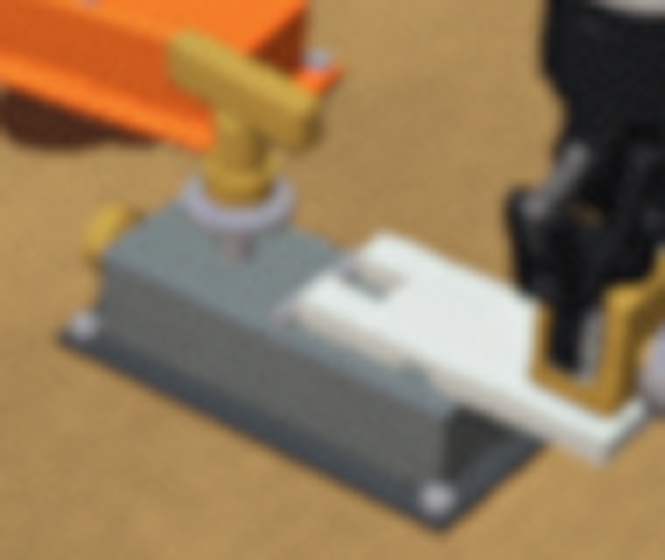

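```bash
python3 -m crank '[[0,0,0,0,0,0.7,-1],[0,0,0,0,-0.5,0.5,-1],[0,0,0,0,-1.2,0.3,-1],[0,0,0,0,-1.5,0.2,-1],[0,0,0,0,-1.5,0.2,-1],[0,0,0,0,-1.5,0.2,-1],[0,0,0,0,-1.5,0.2,-1],[0,0,0,0,-1.5,0,-1],[0,0,0,0,-1.0,0,-1],[0,0,0,0,0,0,-1]]' 100; 
python3 -c "
from h import *
np.set_printoptions(precision=3,suppress=True)
c,s=np.cos(-.0403),np.sin(-.0403);Rt=np.array([[c,-s],[s,c]]);o=np.array([450.3,-210.2])
t=o+Rt@[80,50];print('target',t)
plan([*t,200],-1.532);plan([*t,200],-.0403)"
```

```text
clock: 17.32
eef_pos: [687.2, 267.0, 210.6]
tcp_rot: [-1.568, 0.001, -1.532]
contact_force: [0.0, 0.5, -4.5]
opening: 0.478
target [ 532.249 -163.464]
pos [687.228 266.998 210.647] rot [-1.568  0.001 -1.532] q6 1.9006505295281793 open 0.4779092014596412 F [ 0.046  0.504 -4.474] t 17.3167
shift cm [ 42.412   1.001 -17.161] rotvec deg [-0.133  0.004 -0.032]
pos [687.228 266.998 210.647] rot [-1.568  0.001 -1.532] q6 1.9006505295281793 open 0.4779092014596412 F [ 0.046  0.504 -4.474] t 17.3167
shift cm [ 42.412   1.001 -17.161] rotvec deg [ -0.132 -85.464   0.073]
```

```bash
python3 -m crank '[[0,0,0,1.0,0,-0.4,-1],[0,0,0,1.8,0,-0.7,-1],[0,0,0,2.3,0,-0.93,-1],[0,0,0,2.3,0,-0.93,-1],[0,0,0,2.3,0,-0.93,-1],[0,0,0,2.3,0,-0.93,-1],[0,0,0,2.3,0,-0.93,-1],[0,0,0,2.3,0,-0.93,-1],[0,0,0,2.3,0,-0.93,-1],[0,0,0,2.3,0,-0.93,-1]]' 100; python3 -m crank '[[0,0,0,2.3,0,-0.93,-1],[0,0,0,2.3,0,-0.93,-1],[0,0,0,2.3,0,-0.93,-1],[0,0,0,2.3,0,-0.93,-1],[0,0,0,2.3,0,-0.93,-1],[0,0,0,2.3,0,-0.93,-1],[0,0,0,2.0,0,-0.8,-1],[0,0,0,1.0,0,-0.5,-1],[0,0,0,0,0,0,-1],[0,0,0,0,0,0,-1]]' 100;
python3 -c "
from h import *
np.set_printoptions(precision=3,suppress=True)
plan([532.2,-163.5,200],-.0403)"
```

```text
clock: 18.15
eef_pos: [602.2, 43.5, 205.3]
tcp_rot: [-1.574, 0.001, -1.526]
contact_force: [0.1, -0.1, -4.8]
opening: 0.476
clock: 18.98
eef_pos: [525.8, -142.4, 200.2]
tcp_rot: [-1.586, 0.0, -1.531]
contact_force: [-1.0, -0.3, -4.4]
opening: 0.481
pos [ 525.761 -142.403  200.247] rot [-1.586  0.    -1.531] q6 1.2686407431501598 open 0.4812012188870664 F [-1.019 -0.282 -4.363] t 18.9833
shift cm [2.134 0.016 0.559] rotvec deg [  0.686 -85.382  -0.633]
```

Rotate +85° while above the tray, then recheck.

```bash
python3 -m crank '[[0.7,0,0,2.1,0,0.5,-1],[0,-4,0,0,0,0,-1],[0,-6,0,0,0,0,-1],[0,-6,0,0,0,0,-1],[0,-6,0,0,0,0,-1],[0,-6,0,0,0,0,-1],[0,-6,0,0,0,0,-1],[0,-6,0,0,0,0,-1],[0,-6,0,0,0,0,-1],[0,-6,0,0,0,0,-1]]' 100; python3 -m crank '[[0,-6,0,0,0,0,-1],[0,-6,0,0,0,0,-1],[0,-6,0,0,0,0,-1],[0,-6,0,0,0,0,-1],[0,-6,0,0,0,0,-1],[0,-3,0,0,0,0,-1],[0,0,0,0,0,0,-1],[0,0,0,0,0,0,-1],[0,0,0,0,0,0,-1],[0,0,0,0,0,0,-1]]' 100;
python3 -c "
from h import *
np.set_printoptions(precision=3,suppress=True)
plan([532.2,-163.5,150],-.0403)
cv2.imwrite('pics/s11.png',cams.grab_frame('scene'));cv2.imwrite('pics/t11.png',cv2.resize(cams.grab_frame('top')[110:300,160:440],None,fx=2.8,fy=2.8))"
```

```text
clock: 19.82
eef_pos: [533.5, -153.9, 197.9]
tcp_rot: [-1.569, 0.006, -0.578]
contact_force: [0.2, -0.5, -4.0]
opening: 0.481
clock: 20.65
eef_pos: [535.3, -143.1, 195.8]
tcp_rot: [-1.561, 0.006, 0.039]
contact_force: [-0.2, -0.8, -5.5]
opening: 0.48
pos [ 535.337 -143.084  195.767] rot [-1.561  0.006  0.039] q6 -0.3111594246935 open 0.4796285808375936 F [-0.186 -0.807 -5.451] t 20.65
shift cm [-0.364  4.559 -2.072] rotvec deg [-0.534  4.515 -0.375]
```

View pics/s11.png

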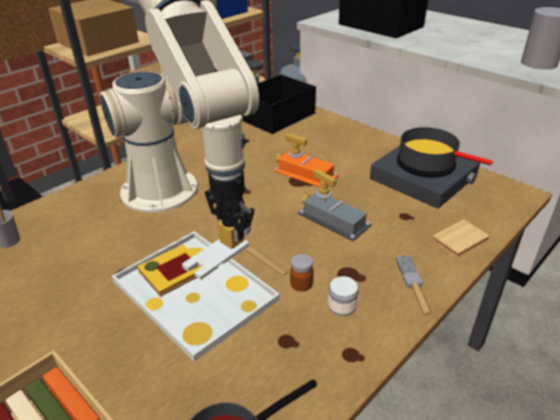

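View pics/t11.png

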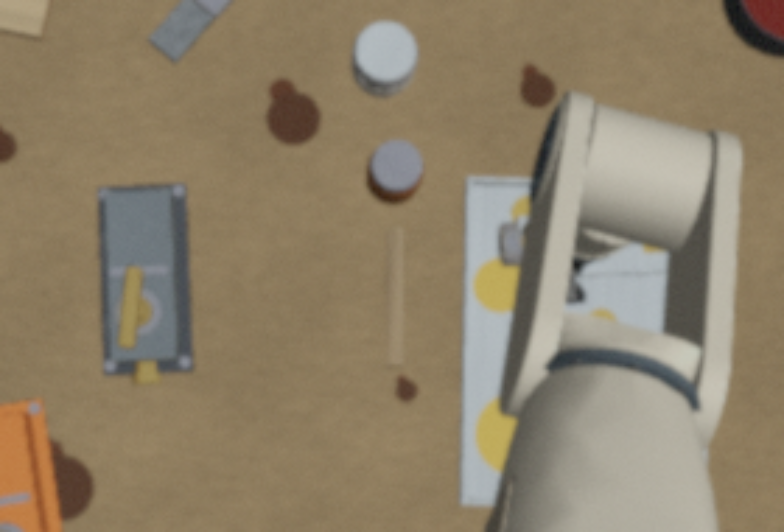

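```bash
python3 -m crank '[[-0.5,4.5,-0.37,-0.3,0,-1.9,-1],[0,0,0,0,1,0,-1],[0,0,0,0,1.5,0,-1],[0,0,0,0,1.5,0,-1],[0,0,0,0,1.5,0,-1],[0,0,0,0,1.5,0,-1],[0,0,0,0,1.5,0,-1],[0,0,0,0,1.0,0,-1],[0,0,0,0,0.5,0,-1],[0,0,0,0,0,0,-1]]' 100;
python3 -c "
from h import *
np.set_printoptions(precision=3,suppress=True)
plan([532.2,-163.5,58],-.0403)"
```

```text
clock: 21.58
eef_pos: [534.7, -163.6, 91.7]
tcp_rot: [-1.571, -0.004, -0.048]
contact_force: [-0.9, -0.5, -5.3]
opening: 0.484
pos [ 534.721 -163.63    91.743] rot [-1.571 -0.004 -0.048] q6 -0.25310488151556115 open 0.4836521767458097 F [-0.92  -0.501 -5.252] t 21.5833
shift cm [-0.266  3.373  0.001] rotvec deg [ 0.008 -0.439  0.238]
```

```bash
python3 -m crank '[[0,-0.4,0.2,-0.2,0.4,0,-1],[0,0,0,0,0.8,0,-1],[0,0,0,0,0.8,0,-1],[0,0,0,0,0.6,0,-1],[0,0,0,0,0.4,0,-1],[0,0,0,0,0.2,0,-1],[0,0,0,0,0,0,-1],[0,0,0,0,0,0,-1],[0,0,0,0,0,0,-1],[0,0,0,0,0,0,-1]]' 100;
python3 -c "
from h import *
np.set_printoptions(precision=3,suppress=True)
plan([532.2,-163.5,44],-.0403)
cv2.imwrite('pics/w12.png',cams.grab_frame('wrist'));cv2.imwrite('pics/s12.png',cv2.resize(cams.grab_frame('scene')[210:330,110:290],None,fx=4.4,fy=4.4,interpolation=2))"
```

```text
clock: 22.42
eef_pos: [534.6, -164.1, 58.8]
tcp_rot: [-1.572, -0.004, -0.04]
contact_force: [-0.2, -0.0, -5.0]
opening: 0.478
pos [ 534.626 -164.093   58.775] rot [-1.572 -0.004 -0.04 ] q6 -0.2600856594238205 open 0.4780583451288326 F [-0.215 -0.027 -4.954] t 22.4167
shift cm [-0.251  1.476  0.051] rotvec deg [ 0.063 -0.006  0.238]
```

View pics/w12.png

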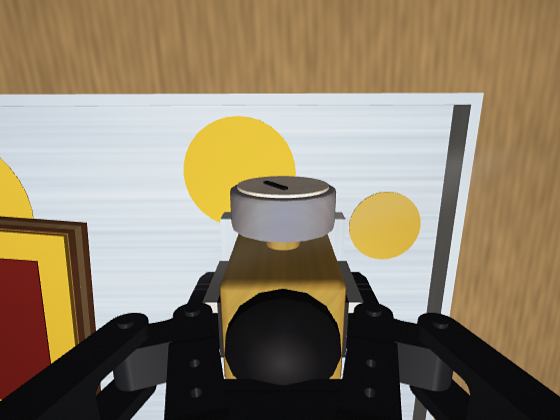

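View pics/s12.png

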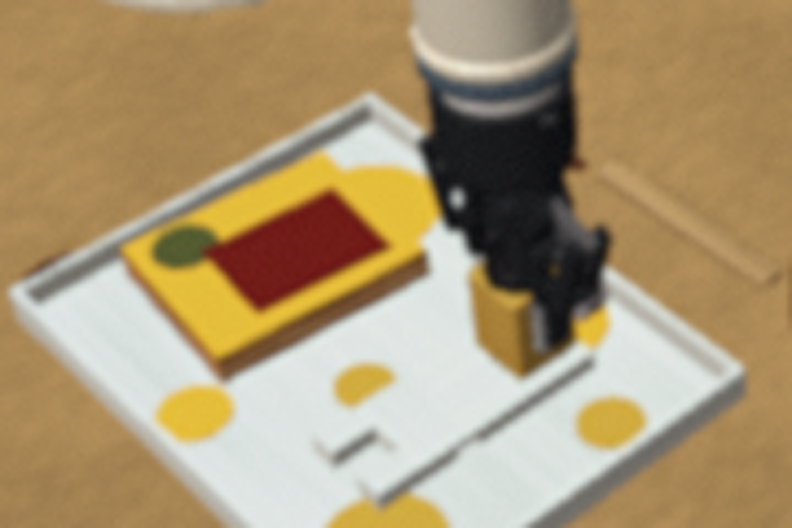

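```bash
python3 -m crank '[[0.06,0,0.24,0,0.3,0,-1],[0,0,0,0,0.3,0,-1],[0,0,0,0,0.3,0,-1],[0,0,0,0,0.2,0,-1],[0,0,0,0,0.1,0,-1],[0,0,0,0,0,0,-1],[0,0,0,0,0,0,-1],[0,0,0,0,0,0,-1],[0,0,0,0,0,0,-1],[0,0,0,0,0,0,-1]]' 100;
python3 -c "
from h import *
np.set_printoptions(precision=3,suppress=True)
plan([532.2,-163.5,44],-.0403)"
```

```text
clock: 23.35
eef_pos: [535.0, -164.2, 45.8]
tcp_rot: [-1.571, -0.0, -0.04]
contact_force: [-0.4, 0.0, -4.6]
opening: 0.479
pos [ 534.966 -164.219   45.806] rot [-1.571 -0.    -0.04 ] q6 -0.2599573509050267 open 0.47855875906423995 F [-0.366  0.041 -4.631] t 23.35
shift cm [-0.279  0.18   0.061] rotvec deg [ 0.009 -0.005  0.014]
```

```bash
python3 -m crank '[[0,0,0,0,0.06,0,-1],[0,0,0,0,0.06,0,-1],[0,0,0,0,0.06,0,-1],[0,0,0,0,0.05,0,-1],[0,0,0,0,0,0,-1],[0,0,0,0,0,0,-1],[0,0,0,0,0,0,-1],[0,0,0,0,0,0,-1],[0,0,0,0,0,0,-1],[0,0,0,0,0,0,-1]]' 100;
python3 -c "
from h import *
np.set_printoptions(precision=3,suppress=True)
plan([532.2,-163.5,44],-.0403);print(r.sense()['wrist_torque'])"
```

```text
clock: 24.18
eef_pos: [535.4, -164.3, 44.1]
tcp_rot: [-1.571, -0.001, -0.04]
contact_force: [-0.0, 0.1, -3.6]
opening: 0.482
pos [ 535.392 -164.343   44.147] rot [-1.571 -0.001 -0.04 ] q6 -0.25994183068684246 open 0.48205781347954735 F [-0.036  0.143 -3.562] t 24.1833
shift cm [-0.322  0.014  0.071] rotvec deg [ 0.023 -0.009  0.072]
[0.013 0.086 0.045]
```

```bash
python3 -m crank '[[0,0,0,0,0.05,0,-1],[0,0,0,0,0.05,0,-1],[0,0,0,0,0,0,-1],[0,0,0,0,0,0,-1],[0,0,0,0,0,0,-1],[0,0,0,0,0,0,-1],[0,0,0,0,0,0,-1],[0,0,0,0,0,0,-1],[0,0,0,0,0,0,-1],[0,0,0,0,0,0,-1]]' 60;
python3 -c "
from h import *
np.set_printoptions(precision=3,suppress=True)
plan([532.2,-163.5,44],-.0403);print(r.sense()['wrist_torque'])"
```

```text
clock: 25.02
eef_pos: [535.5, -164.4, 44.2]
tcp_rot: [-1.571, -0.001, -0.04]
contact_force: [-0.4, 0.6, -2.1]
opening: 0.479
pos [ 535.547 -164.368   44.178] rot [-1.571 -0.001 -0.04 ] q6 -0.25993753915411716 open 0.4788588253410094 F [-0.391  0.56  -2.063] t 25.0167
shift cm [-0.338  0.017  0.073] rotvec deg [ 0.026 -0.003  0.075]
[0.138 0.215 0.023]
```

Position has stopped falling and the load is being carried by the tray. A bit more, then release.

```bash
python3 -m crank '[[0,0,0,0,0.06,0,-1],[0,0,0,0,0.06,0,-1],[0,0,0,0,0,0,-1],[0,0,0,0,0,0,-1],[0,0,0,0,0,0,-0.1],[0,0,0,0,0,0,0],[0,0,0,0,0,0,0.1],[0,0,0,0,0,0,0.3],[0,0,0,0,0,0,0.6],[0,0,0,0,0,0,1]]' 30;
python3 -m crank '[[0,0,0,0,0,0,1],[0,0,0,0,0,0,1],[0,0,0,0,0,0,1],[0,0,0,0,0,0,1],[0,0,0,0,0,0,1],[0,0,0,0,0,0,1],[0,0,0,0,0,0,1],[0,0,0,0,0,0,1],[0,0,0,0,0,0,1],[0,0,0,0,0,0,1]]' 30;
python3 -c "
from h import *
np.set_printoptions(precision=3,suppress=True)
plan([532.2,-163.5,160],-.0403)
cv2.imwrite('pics/w13.png',cams.grab_frame('wrist'))"
```

```text
clock: 25.85
eef_pos: [537.3, -165.0, 44.9]
tcp_rot: [-1.572, -0.005, -0.04]
contact_force: [-0.0, -1.2, 0.1]
opening: 0.906
clock: 26.68
eef_pos: [537.6, -165.0, 45.1]
tcp_rot: [-1.572, -0.005, -0.04]
contact_force: [-0.2, 0.1, 0.4]
opening: 1.0
pos [ 537.606 -165.036   45.088] rot [-1.572 -0.005 -0.04 ] q6 -0.25994685953517904 open 1.0003209575347514 F [-0.183  0.114  0.422] t 26.6833
shift cm [ -0.486 -11.494   0.113] rotvec deg [0.092 0.005 0.301]
```

View pics/w13.png

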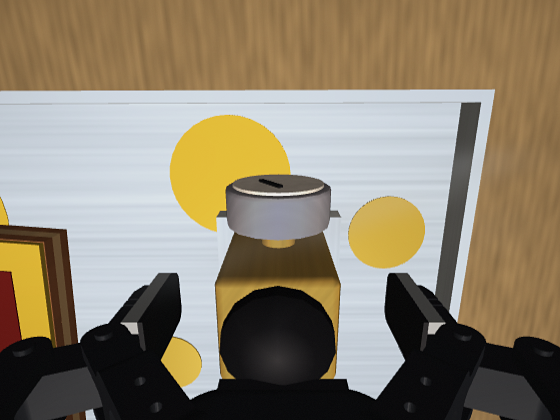

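Released with the regulator upright; housing is centred at about (279, 330) between the open pads. Retreat straight up.

```bash
python3 -m crank '[[0,0,0,0,-0.5,0,1],[0,0,0,0,-1,0,1],[0,0,0,0,-1.5,0,1],[0,0,0,0,-2,0,1],[0,0,0,0,-2.5,0,1],[0,0,0,0,-3,0,1],[0,0,0,0,-3,0,1],[0,0,0,0,-3,0,1],[0,0,0,0,-3,0,1],[0,0,0,0,0,0,1]]' 30;
python3 -m crank '[[0,0,0,-4,0,-0.5,1],[0,0,0,-4,0,-0.5,1],[0,0,0,-4,0,-0.5,1],[0,0,0,-4,0,-0.5,1],[0,0,0,0,0,0,1],[0,0,0,0,0,0,1],[0,0,0,0,0,0,1],[0,0,0,0,0,0,1],[0,0,0,0,0,0,1],[0,0,0,0,0,0,1]]' 30;
python3 -c "
from h import *
np.set_printoptions(precision=3,suppress=True)
plan([532.2,-163.5,160],-.0403)
cv2.imwrite('pics/w14.png',cams.grab_frame('wrist'))
a=cams.grab_frame('scene');b=cams.grab_frame('top')
cv2.imwrite('pics/s14.png',cv2.resize(a[150:360,100:400],None,fx=2.6,fy=2.6,interpolation=2));cv2.imwrite('pics/t14.png',cv2.resize(b[110:300,160:440],None,fx=2.8,fy=2.8,interpolation=2))"
```

```text
clock: 27.57
eef_pos: [534.8, -164.1, 254.6]
tcp_rot: [-1.572, -0.003, -0.04]
contact_force: [0.9, -0.1, 0.2]
opening: 0.999
clock: 28.4
eef_pos: [371.0, -177.5, 259.6]
tcp_rot: [-1.576, -0.016, -0.038]
contact_force: [0.4, 0.0, -0.4]
opening: 1.0
pos [ 371.041 -177.464  259.631] rot [-1.576 -0.016 -0.038] q6 -0.4136130454560819 open 1.000062725055743 F [ 0.374  0.027 -0.439] t 28.4
shift cm [15.893 10.203  2.061] rotvec deg [0.307 0.133 0.9  ]
```

View pics/s14.png

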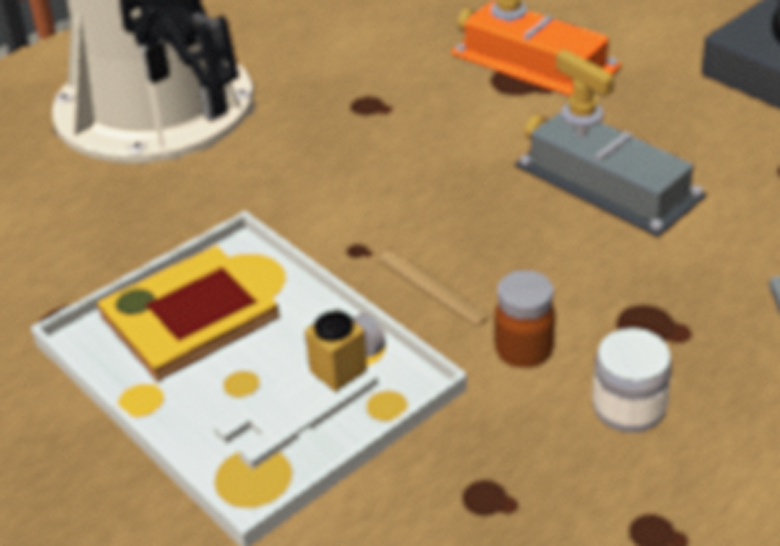

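View pics/t14.png

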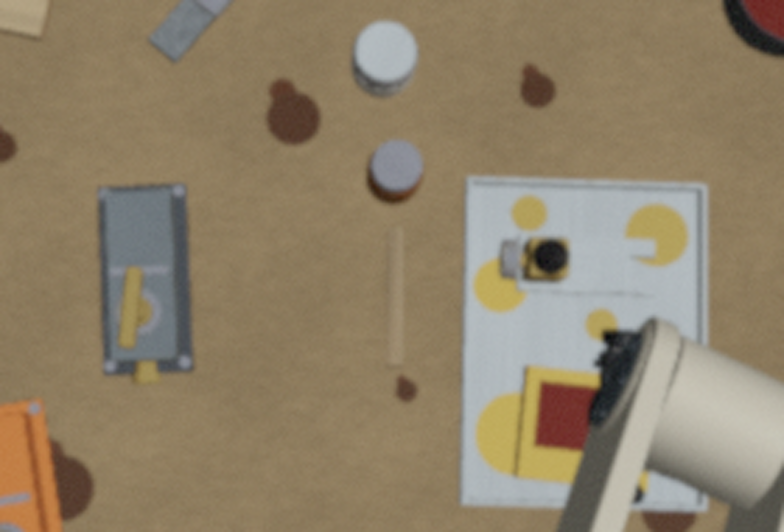

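The regulator stands flat and upright in the clear half, its cap at about (549, 256) in the enlarged top view. The nut is still loose at (130, 305), and the jar, tin, stick and panel look unmoved. I'll hand it in.

```bash
python3 -c "
from h import *
print(np.abs(r.sense()['qvel']).max());print(order.sign_off())"
```

```text
0.004237980584622193
the job is handed in; nothing more can be done
None
```

The regulator is off the block and standing in the clear half of the tray, and I handed the job in at about 28.5 s; no verdict was reported.

- **Nut:** I turned the T-handle clockwise in one grip by about 3.15 rad. The grip rose about 12.4 mm with it, which puts the nut near 3.27 rad. That figure assumes my estimate of 0.12 rad at the start. I never felt a clear torque rise at the stop, so reaching it exactly is not confirmed.
- **Regulator:** I lifted it about 8.5 mm, drew it about 69 mm level along the block, and carried it over the jar and stick. I then turned it about 85° so the foot lies across the tray, and lowered it slowly until the tray took most of its weight before letting go.
- **Last checks:** The final scene and top pictures show it upright with the foot flat on the floor. From the release pose, the foot's middle is at roughly tray x = 83 mm, y = 0, and the foot was about at floor height. The nut looks still loose. The panel, stick, jar and tin look where they were, by eye only. The gripper is clear, with no contact force to speak of.
- **Disagreement:** One picture reading put the bar at −0.069 rad, against −0.09 rad from the arm's turn. That is within the reading error and both are well above 2.9 rad.

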